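Check in the glaze jar, then hold the mixer's guarded run lever

ROBOT

A 6-joint arm with a two-finger parallel gripper is mounted at the origin on the work surface. World frame = base frame: x ahead of the robot, y to its left, z up, the work surface at z = 0. Lengths are in mm, angles in rad, forces in N, time in s.
With the tool pointing down it reaches from about 350 to 975 mm from the base axis. Payload 7.1 kg.
Tool frame: the origin (TCP) lies at the very end of the fingers, on their centre line; the grasp point (between the pads) lies 19 mm behind it; z points along the fingers, y is the line along which they close (so a half turn about z gives the same grasp; the last joint's range is limited). The gripper opens to 88 mm and grips with 3 to 60 N. Pads are 20 mm wide; open, the fingers measure 115 mm over their backs; the gripper's body (75 mm by 178 mm) begins 61 mm behind the grasp point.
Start: joints at [-1.177, 0.423, 1.63, -0, 1.089, -0.019], TCP at [250.75, -572.476, 222.675] pointing down, gripper open.
Joint ranges: [-3, 3], [-0.9, 2.11], [0.09, 2.58], [-1.31, 4.45], [0.11, 2.69], [-2.54, 2.54]. Speed limits (rad/s): [2.39, 2.39, 3.01, 3.14, 3.14, 3.14].

INTERFACE

Orientations are given as a rotation vector (axis times angle).
In Python, from workcell import sensors, imaging, close_job gives the robot as it stands. The module is installed in compiled form; this text tells all that it offers.
- The arm moves only by the tool servo_tool, never from a script. Its argument "steps" is a list of rows, each a list of 3 entries, a list of its own where there are three numbers: the shift along the world's x, y, z in m, then the turn, a rotation vector about the world's x, y, z in degrees, then the opening, from -1 (shut) to 1 (fully open). A call has exactly 8 rows; each row shifts and turns the commanded pose from where the row before left it; what a row does not reach is not made up. A row lasts 1/12 s, in which the tool goes at most 41.7 mm and 7.16 degrees, less where a joint would pass 70% of its speed; a pose out of reach is approached as far as the arm can. A call is refused whole if a number of a shift passes 0.0417 or a number of a turn 7.16, either way. A call with a gripper value outside its range is refused whole. The fingers move at their own pace and stop on an object; the grip force is fixed at half the most. Time passes only in rows, so rows that do not move let the fingers close, or fill a call up. It gives the time, the measured TCP pose, the force, the opening and the grip force at its end, in the units of the state.
- sensors.get_obs(): the state, without advancing time (a new reading comes with each control period).
- imaging.get_image(name): name is "side" or "top" or "wrist"; returns a dict with "color" (420x560x3 uint8, blue, green, red), "range_z" (420x560 float32, mm along the optical axis (not along the pixel's ray), 0 where there is no reading), "vertical_fov" (degrees; the focal length in pixels is half the picture's height over the tangent of half this angle, whatever the lens; pixels are square), "cx", "cy" (the principal point, pixels), "rvec" (rotation vector, rad) and "tvec" (3), from world to camera coordinates, as OpenCV has them; the wrist camera has in their place "tool_from_camera" (4x4, takes a point from camera to tool coordinates, whose origin is the TCP and whose axes are the flange's). Camera axes: x right, y down, z forward; pixel columns grow to the right and rows downward; lengths in mm; the calibration is good to about 2 mm. A picture is of the moment at which its call begins: read the wrist's pose just before it.
- close_job(): hands the job in; it is judged then, once.
The state is a dict: "t": time; "qpos": joint angles; "qvel": joint speeds; "joint_torque": joint torques, N m; "ee_pos": TCP position; "orientation": TCP orientation; "ft_force": force on the tool from outside, world axes, zero at the start; "moment": the same for the moment, N m; "width": finger opening in mm; "grasp_force": force on a finger pad.
Only numpy, scipy, OpenCV 4.12 (cv2) and the standard library are available. Lean on these libraries where they do the work, as an engineer would, in place of code of your own. Each camera call takes 0.05 s, during which the arm holds its last target. There are 200 camera calls.

TASK

Turn the white glaze jar on its round pad until its orange mark squarely faces the reader's dark window, and leave it standing on the middle of the pad. Then flip the yellow safety catch all the way up and over, and only after that pull the red bar of the run lever towards the front of the mixer box to its stop and finish while still holding it there, for it springs back when let go. Do not shift the other things on the table.

Things in the scene. Friction and masses are not known exactly. Their poses are not given: they have to be found in the camera images.
- mixer_box: Green fixed run box of the glaze mixer, 200 (x) x 180 (y) x 60 mm high, with a grey motor lying behind it to x = +160 mm. Origin: centre of its underside, on the table. Its -x side is the front (within 0.3 rad of facing the robot); z up. Lever and catch stand on its top, and all their geometry below is in this box's axes. It may stand on the robot's left or right.
- lever_hinge (a point): Hinge of the run lever, on the box at (+50, 0, +70) mm; the hinge line is the box's y axis. Axes as the box.
- lever: The run lever: a steel rod 14 mm thick with the red bar across its top. Origin on its hinge, at the same point as lever_hinge; it turns with the lever (at rest its axes are the box's).
- run_lever (a joint): Run lever angle, rad. 0 at rest (rod leans 0.25 rad backwards, to box +x, from vertical), 0.8 at its stop (leans 0.55 rad to the front, box -x). A spring returns it: about 3 N at the bar at the start, 10 N at the stop. While the safety catch lies across in front of it the rod is blocked at 0.1 to 0.2 rad.
- pull_bar (a point): Red round cross bar at the top of the run lever, 18 mm in diameter, 100 mm long along the box's y axis. The point is the centre of the bar, 120 mm from lever_hinge (at rest at box (+80, 0, +186) mm, at the stop (-13, 0, +172) mm). The steel rod below it is 14 mm thick. It swings with the lever about the box's y axis.
- catch_hinge (a point): Point on the hinge line of the safety catch, at box (0, +45, +105) mm; the hinge line is parallel to the box's x axis. Axes as the box.
- safety_catch (a joint): Safety catch angle, rad. 0: its yellow arm lies level to box -y, across the front of the lever rod. It grows as the free end goes up and over towards box +y: 1.57 upright, 2.0 at its stop (fully flipped). Stiff hinge (about 1 N at the peg), it stays where it is left.
- catch_peg (a point): Yellow round peg on the catch's free end by which it is flipped, 14 mm in diameter, 80 mm long along the box's x axis, standing out to the front from the arm. The point is its middle, 80 mm from catch_hinge in the box's y-z plane (at catch 0 at box (0, -35, +105) mm: 45 mm above the top of the box, free on all sides within 35 mm to the front of this point and 30 mm behind it).
- reader: Fixed jar reader: grey base plate 200 (x) x 110 (y) x 10 mm with a white scanner block 60 x 80 x 65 mm on its +x half (block from x = +35 to +95 mm, top 75 mm above the table). Origin: centre of its underside, on the table; z up.
- reader_window (a point): Centre of the dark window on the scanner block, 47 mm above the table; the window looks to the reader's -x, at the pad. Axes as the reader.
- pad_center (a point): Centre of the round rubber pad (84 mm in diameter, flush with the base plate, 10 mm above the table), at reader x = -45 mm, 78 mm in front of the window. Axes as the reader.
- glaze_jar: White ceramic jar with black lid, 56 mm in diameter, 95 mm tall (straight body to 72 mm, above it the 52 mm lid), 0.2 to 0.35 kg, loose on the pad. Origin: centre of its underside; z up; its x axis points from the jar's axis to the orange mark.
- jar_mark (a point): Centre of the orange mark, an upright strip 16 mm wide and 55 mm high on the jar's side at jar x = +28.5 mm, 40 mm above its foot. An orange stripe on the lid runs from the middle to the rim on the same side.
- spare_jar: Amber jar with white lid, 56 mm in diameter, 95 mm tall, no mark; leave alone. Origin under its centre.
- bisque_cup: Terracotta cup, 64 mm in diameter, 70 mm tall; leave alone. Origin under its centre.
- bud_vase: Blue vase, 76 mm in diameter, 125 mm tall; leave alone. Origin under its centre.
- bowl: White bowl, 110 mm in diameter, 50 mm tall; leave alone. Origin under its centre.
- glaze_brush: Brush lying on the table along its x axis; leave alone.
- spray_bottle: Green bottle, 60 mm in diameter, 150 mm tall; leave alone. Origin under its centre.
- mug: Plaster-grey mug, 76 mm in diameter, 85 mm tall, handle to its +y; leave alone. Origin under its centre.
Things that resemble listed ones, but are neither listed nor needed, are in the scene too. What is shaped like the glaze_jar but pink or purple is not meant.

How it is judged:
By the outcome, as a careful person would: the job done as asked, in the order asked, and still so for the second after the job is handed in, while the arm keeps its last pose, push and grip.
It also fails if it takes over 72 s, if anything falls off the work surface, if the arm or the gripper's body presses on something with over 40 N, if the wrist force passes 120 N, or if a joint passes its speed limit or range.

## Working session

There is one attempt and no reset: what is moved stays moved. The work goes in short steps, Python scripts to look and compute and a tool call to move; the robot and the scene stay as the last step left them, time stands still between calls to the robot, and variables do not carry over. Pictures are saved under pics/ and viewed, at most 10 in all, crops included, and the job is handed in when it is done.

Besides the shell and the picture viewer there is one more tool, called after "Request:" by a JSON object that holds its "fn" and its "kwargs". servo_tool: Moves the arm, as the interface text tells. Its arguments: {"type":"object","properties":{"steps":{"type":"array"}},"required":["steps"]}

```bash
mkdir -p pics
cat > h.py <<'E'
import numpy as np, cv2
from workcell import sensors, imaging
from scipy.spatial.transform import Rotation as R
def get(n):
    o=sensors.get_obs(); im=imaging.get_image(n); im['obs']=o
    im['f']=im['color'].shape[0]/2/np.tan(np.radians(im['vertical_fov'])/2)
    if 'rvec' in im:
        Rm=R.from_rotvec(np.ravel(im['rvec'])).as_matrix(); t=np.ravel(im['tvec']); im['Rwc']=Rm.T; im['c']=-Rm.T@t
    else:
        T=np.array(im['tool_from_camera']); Rt=R.from_rotvec(o['orientation']).as_matrix()
        im['Rwc']=Rt@T[:3,:3]; im['c']=np.array(o['ee_pos'])+Rt@T[:3,3]
    return im
def cloud(im):
    z=im['range_z'].astype(float); v,u=np.mgrid[:z.shape[0],:z.shape[1]]
    p=np.stack([(u-im['cx'])/im['f']*z,(v-im['cy'])/im['f']*z,z],-1)
    w=p@im['Rwc'].T+im['c']; w[z==0]=np.nan; return w
def ray(im,u,v,h):
    d=im['Rwc']@np.array([(u-im['cx'])/im['f'],(v-im['cy'])/im['f'],1]); return im['c']+d*(h-im['c'][2])/d[2]
def proj(im,p):
    q=im['Rwc'].T@(np.array(p,float)-im['c']); return q[:2]/q[2]*im['f']+[im['cx'],im['cy']]
E
python3 - <<'E'
from h import *
import pickle
d={n:get(n) for n in('top','side')}
pickle.dump(d,open('d.pkl','wb'))
for n in d:
    cv2.imwrite(f'pics/{n}0.png',d[n]['color']); print(n,d[n]['c'].round(),d[n]['f'],d[n]['cx'],d[n]['cy'],(d[n]['range_z']>0).mean())
o=d['top']['obs'];print(o)
E
```

```text
top [ 400.  -32. 1446.] 437.0157352449287 274.2749779387327 210.67549102460194 0.9960076530612245
side [ -62.  865. 1291.] 458.5475576045426 272.628843386309 199.59194476314028 0.995765306122449
{'t': 0.0, 'qpos': array([-1.17699027e+00,  4.23819910e-01,  1.63071875e+00, -1.51520092e-05,
        1.08858807e+00, -1.89906837e-02]), 'qvel': array([ 0.00059668,  0.00116902,  0.00044534, -0.00064026, -0.00055169,
       -0.00331103]), 'joint_torque': array([ 7.09977894e-05, -5.44623435e+01, -2.73663890e+01,  6.42080256e-02,
        2.26752117e-02, -9.85087399e-05]), 'ee_pos': array([ 250.53872153, -571.96272794,  221.90346982]), 'orientation': array([-3.07343842e+00, -6.43528026e-01,  4.69445421e-04]), 'ft_force': array([ 0.4360502 , -0.27670568,  0.24006869]), 'moment': array([ 0.0253855 , -0.01695276, -0.01389317]), 'grasp_force': 0.0, 'width': 87.84133356580274}
```

View pics/top0.png

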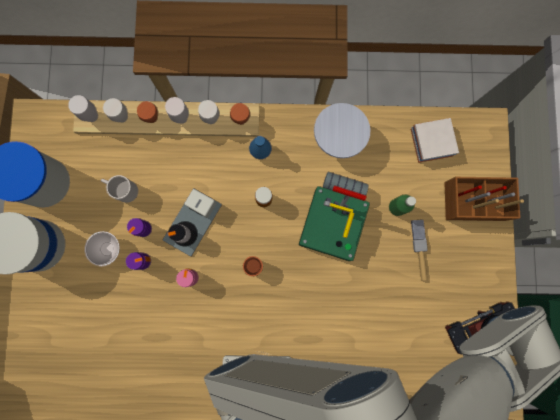

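View pics/side0.png

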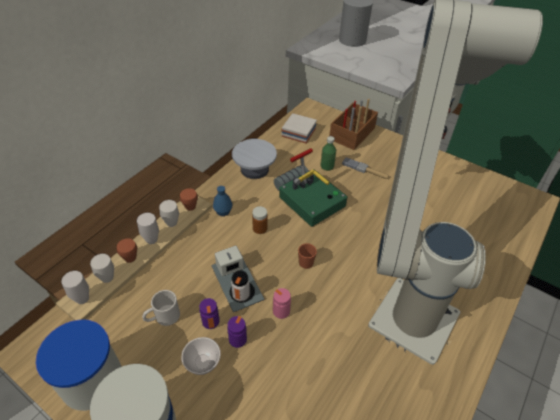

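The top view shows the white jar with the black lid at (183,234), standing on the reader pad with its orange lid stripe pointing image-left. The scanner block is at (200,203). The lookalikes are a pink jar at (186,277) and purple jars at (138,228) and (137,261). Only the one on the pad is white, and the side view at (240,285) agrees. The mixer box is at (335,220), with the yellow catch at (345,215) and the red bar at (348,192).

Run:
```python
from h import *
import pickle
d=pickle.load(open('d.pkl','rb')); t=d['top']; s=d['side']
W=cloud(t); hsv=cv2.cvtColor(t['color'],cv2.COLOR_BGR2HSV); H,S,V=[hsv[...,i].astype(int) for i in range(3)]
z=W[...,2]
def box(m): 
    p=W[m][:,:2].astype(np.float32); r=cv2.minAreaRect(p); return np.round(r[0],1),np.round(r[1],1),round(r[2],1),len(p)
v,u=np.mgrid[:420,:560]
def win(a,b,c,e): return (u>=a)&(u<b)&(v>=c)&(v<e)
rd=win(160,222,185,260)
print('block top',box(rd&(abs(z-75)<6)),np.median(z[rd&(abs(z-75)<6)]))
print('base',box(rd&(abs(z-10)<5)&(S<80)))
print('lid',box(rd&(abs(z-105)<6)))
bx=win(290,380,165,270)
g=bx&(abs(z-60)<5)&(H>60)&(H<95)
print('box top',box(g),np.median(z[g]))
y=bx&(H>20)&(H<35)&(S>150)&(z>80); print('yellow',box(y),np.nanmedian(z[y]), np.nanpercentile(z[y],[5,95]))
r=bx&((H<8)|(H>172))&(S>150)&(z>120); print('red',box(r),np.nanmedian(z[r]),W[r].mean(0))
o=rd&(abs(z-105)<8)&(H>5)&(H<20)&(S>150); print('stripe',box(o), W[o].mean(0))
# other obstacles
for n,c in dict(spare=(263,196),cup=(252,266),pink=(186,277),p1=(138,228),p2=(137,261),spray=(402,205),vase=(260,147),bowl=(102,249),mug=(121,187)).items(): print(n,W[c[1],c[0]].round())
a=cv2.resize(t['color'][180:265,155:225],None,fx=6,fy=6,interpolation=2); b=cv2.resize(s['color'][235:315,205:275],None,fx=6,fy=6,interpolation=2)
b=cv2.copyMakeBorder(b,0,a.shape[0]-b.shape[0],0,0,0)
cv2.imwrite('pics/crop.png',np.hstack([a[:,:390],b[:,:400]]))
```

```text
block top (array([541.6, 218.9]), array([ 79.4, 171.2]), 61.0, 465) 74.73553720152017
base (array([532.8, 223.5]), array([111.1, 199. ]), 61.7, 1013)
lid (array([491.5, 253.7]), array([49.3, 49.9]), 4.3, 221)
box top (array([ 557.9, -246.9]), array([176. , 250.9]), 73.3, 2849) 60.083349901592555
yellow (array([ 545.8, -264.3]), array([115.1,  58.6]), 22.9, 203) 117.55901348366092 [105.00516668 122.18933713]
red (array([ 608.6, -262.4]), array([97.6, 16.3]), 73.1, 185) 193.3559819023135 [ 608.30591051 -261.73271629  193.03039308]
stripe (array([488.4, 267.1]), array([12.6, 21.8]), 0.1, 35) [488.41437853 266.85297947 105.70749534]
spare [609. -11.  99.]
cup [391.  23.   1.]
pink [355. 219.  96.]
p1 [503. 373.  96.]
p2 [401. 370.  98.]
spray [ 587. -442.  109.]
vase [765.   2.  99.]
bowl [439. 515.   2.]
mug [645. 463.   7.]
```

View pics/crop.png

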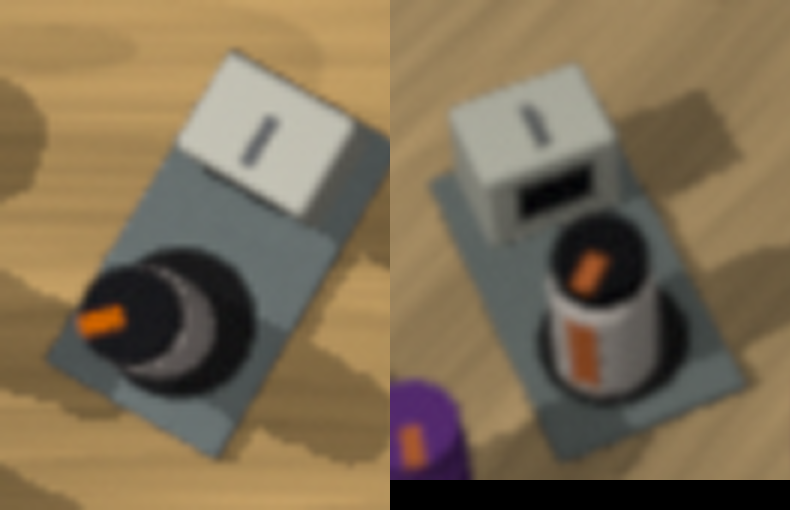

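The crop confirms it. The white jar is on the pad and its orange mark faces image-left (world +y), away from the window. Measured values:

| Item | Value |
|---|---|
| Reader yaw | about -28.3° |
| Pad centre | about (493, 245) mm |
| Jar centre | about (491, 253) mm |
| Mark direction | about 103° |
| Turn needed | about -131° |
| Box yaw | about -16.8° |
| Box centre | about (533, -239) mm |

Next I move over the jar with the finger line at about 40°.

Request:
{"fn": "servo_tool", "kwargs": {"steps": [[[0.005, 0.017, 0.005], [0, 0, 2.2], 1], [[0.01, 0.0345, 0.005], [0, 0, 4.4], 1], [[0.01, 0.0345, 0.005], [0, 0, 4.4], 1], [[0.01, 0.0345, 0.005], [0, 0, 4.4], 1], [[0.01, 0.0345, 0], [0, 0, 4.4], 1], [[0.01, 0.0345, 0], [0, 0, 4.4], 1], [[0.01, 0.0345, 0], [0, 0, 4.4], 1], [[0.01, 0.0345, 0], [0, 0, 4.4], 1]]}}

```text
t: 0.77
ee_pos: [325.7, -312.2, 242.5]
orientation: [-2.763, -1.495, 0.0]
ft_force: [1.4, 0.2, -0.3]
width: 87.9
grasp_force: 0.0
```

Request:
{"fn": "servo_tool", "kwargs": {"steps": [[[0.01, 0.0345, 0], [0, 0, 4.4], 1], [[0.01, 0.0345, 0], [0, 0, 4.4], 1], [[0.01, 0.0345, 0], [0, 0, 4.4], 1], [[0.01, 0.0345, 0], [0, 0, 4.4], 1], [[0.01, 0.0345, 0], [0, 0, 4.4], 1], [[0.01, 0.0345, 0], [0, 0, 4.4], 1], [[0.01, 0.0345, 0], [0, 0, 4.4], 1], [[0.01, 0.0345, 0], [0, 0, 4.4], 1]]}}

```text
t: 1.43
ee_pos: [405.7, -36.2, 242.7]
orientation: [2.181, 2.261, 0.0]
ft_force: [0.1, -0.5, 0.1]
width: 88.0
grasp_force: 0.0
```

Request:
{"fn": "servo_tool", "kwargs": {"steps": [[[0.01, 0.0345, 0], [0, 0, 4.4], 1], [[0.01, 0.0345, 0], [0, 0, 4.4], 1], [[0.01, 0.0345, 0], [0, 0, 4.4], 1], [[0.01, 0.0345, 0], [0, 0, 4.4], 1], [[0.01, 0.0345, 0], [0, 0, 4.4], 1], [[0.01, 0.0345, 0], [0, 0, 4.4], 1], [[0.01, 0.0345, 0], [0, 0, 4.4], 1], [[0.005, 0.017, 0], [0, 0, 2.2], 1]]}}

```text
t: 2.1
ee_pos: [481.4, 224.0, 242.5]
orientation: [1.446, 2.789, 0.002]
ft_force: [-0.3, -0.4, 0.3]
width: 87.7
grasp_force: 0.0
```

```bash
cat > jar.py <<'E'
from h import *
import sys
im=get('wrist'); W=cloud(im); hsv=cv2.cvtColor(im['color'],cv2.COLOR_BGR2HSV); H,S,V=[hsv[...,i].astype(int) for i in range(3)]
z=W[...,2]; x=W[...,0]; y=W[...,1]
print('cam',im['c'].round(),'tcp',np.round(im['obs']['ee_pos'],1))
def rect(m):
    p=W[m][:,:2].astype(np.float32); r=cv2.minAreaRect(p); return np.round(r[0],1),np.round(r[1],1),round(r[2],1),len(p)
near=np.hypot(x-493,y-247)<60
l=near&(abs(z-105)<5); c=cv2.minEnclosingCircle(W[l][:,:2].astype(np.float32)); print('lid',c,np.median(z[l]))
o=l&(H>4)&(H<22)&(S>150); m=W[o].mean(0); print('stripe',m,rect(o),'dir',np.degrees(np.arctan2(*(m[:2]-c[0])[::-1])))
b=(abs(z-75)<4)&(np.hypot(x-590,y-193)<70); print('block',rect(b) if b.sum()>5 else 0)
b=(abs(z-10)<4)&(np.hypot(x-533,y-223)<130)&(S<90); print('base',rect(b))
pd=near&(abs(z-10)<4)&(V<45); print('pad',cv2.minEnclosingCircle(W[pd][:,:2].astype(np.float32)) if pd.any() else 0,pd.sum())
cv2.imwrite(sys.argv[1],im['color'])
E
python3 jar.py pics/w1.png
```

```text
cam [440. 285. 405.] tcp [481.4 224.  242.5]
lid ((493.8018493652344, 254.22415161132812), 25.879840850830078) 105.12875642332202
stripe [489.85719553 267.88853412 105.72020464] (array([490.1, 267.7]), array([11.6, 22.8]), 15.8, 257) dir 106.10244807750132
block (array([591.9, 193. ]), array([79.1, 59.4]), 60.9, 2266)
base (array([535.1, 224. ]), array([110.1, 198.5]), 61.2, 6232)
pad ((492.9107666015625, 245.28851318359375), 39.49547576904297) 44
```

View pics/w1.png

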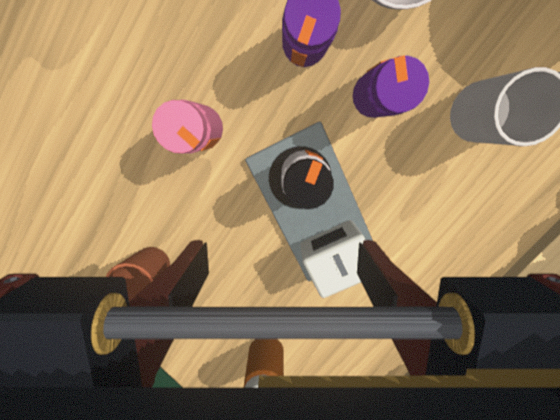

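The wrist view shows the reader with the white jar, black lid at (302,177) and stripe towards (313,172). The window is at (328,238) and the block at (340,265). Refined values are pad (495.6, 246), reader yaw -29°, jar (493.8, 254.2) and mark 106°. So the turn is -135° and the shift to the pad centre is about (+2, -8) mm.

Request:
{"fn": "servo_tool", "kwargs": {"steps": [[[0.0062, 0.0151, -0.02], [0, 0, 5], 1], [[0.0062, 0.0151, -0.02], [0, 0, 5], 1], [[0, 0, -0.035], [0, 0, 5], 1], [[0, 0, -0.035], [0, 0, 0], 1], [[0, 0, -0.035], [0, 0, 0], 1], [[0, 0, -0.03], [0, 0, 0], 1], [[0, 0, -0.02], [0, 0, 0], 1], [[0, 0, -0.007], [0, 0, 0], 1]]}}

```text
t: 2.82
ee_pos: [490.7, 249.1, 37.3]
orientation: [-1.078, -2.946, 0.007]
ft_force: [0.6, -0.4, -0.3]
width: 87.7
grasp_force: 0.0
```

Request:
{"fn": "servo_tool", "kwargs": {"steps": [[[0, 0, 0], [0, 0, 0], -0.2], [[0, 0, 0], [0, 0, 0], -0.6], [[0, 0, 0], [0, 0, 0], -1], [[0, 0, 0], [0, 0, 0], -1], [[0, 0, 0], [0, 0, 0], -1], [[0, 0, 0], [0, 0, 0], -1], [[0, 0, 0], [0, 0, 0], -1], [[0, 0, 0], [0, 0, 0], -1]]}}

```text
t: 3.48
ee_pos: [494.2, 251.3, 42.0]
orientation: [1.078, 2.949, 0.003]
ft_force: [-0.0, 0.3, 6.8]
width: 55.2
grasp_force: 30.0
```

Request:
{"fn": "servo_tool", "kwargs": {"steps": [[[0, 0, 0.005], [0, 0, 0], -1], [[0, 0, 0.007], [0, 0, 0], -1], [[0, 0, 0], [0, 0, -3], -1], [[0, 0, 0], [0, 0, -6], -1], [[0, 0, 0], [0, 0, -6], -1], [[0, 0, 0], [0, 0, -6], -1], [[0, 0, 0], [0, 0, -6], -1], [[0, 0, 0], [0, 0, -6], -1]]}}

```text
t: 4.15
ee_pos: [492.9, 250.6, 53.0]
orientation: [-1.878, -2.518, 0.001]
ft_force: [0.2, -0.1, -3.2]
width: 55.0
grasp_force: 30.0
```

Request:
{"fn": "servo_tool", "kwargs": {"steps": [[[0, -0.001, 0], [0, 0, -6.5], -1], [[0, -0.001, 0], [0, 0, -6.5], -1], [[0, -0.001, 0], [0, 0, -6.5], -1], [[0, -0.001, 0], [0, 0, -6.5], -1], [[0, -0.001, 0], [0, 0, -6.5], -1], [[0, 0, 0], [0, 0, -6.5], -1], [[0, 0, 0], [0, 0, -6.5], -1], [[0, 0, 0], [0, 0, -6.5], -1]]}}

```text
t: 4.82
ee_pos: [492.8, 245.6, 53.0]
orientation: [2.792, 1.439, -0.001]
ft_force: [0.1, 0.2, -2.3]
width: 55.5
grasp_force: 30.0
```

Request:
{"fn": "servo_tool", "kwargs": {"steps": [[[0, 0, 0], [0, 0, -6.5], -1], [[0, 0, 0], [0, 0, -6.5], -1], [[0, 0, 0], [0, 0, -6.5], -1], [[0, 0, 0], [0, 0, -6.5], -1], [[0, 0, 0], [0, 0, -6.5], -1], [[0, 0, 0], [0, 0, -6.5], -1], [[0, 0, 0], [0, 0, -6.5], -1], [[0, 0, 0], [0, 0, -4.5], -1]]}}

```text
t: 5.48
ee_pos: [492.8, 245.6, 53.0]
orientation: [3.139, 0.124, -0.001]
ft_force: [0.6, -0.6, -2.3]
width: 55.2
grasp_force: 30.0
```

Request:
{"fn": "servo_tool", "kwargs": {"steps": [[[0, 0, 0], [0, 0, 0], -1], [[0, 0, 0], [0, 0, 0], -1], [[0, 0, 0], [0, 0, 0], -1], [[0, 0, 0], [0, 0, 0], -1], [[0, 0, 0], [0, 0, 0], -1], [[0, 0, 0], [0, 0, 0], -1], [[0, 0, 0], [0, 0, 0], -1], [[0, 0, 0], [0, 0, 0], -1]]}}

```text
t: 6.15
ee_pos: [493.1, 245.7, 52.6]
orientation: [3.139, 0.133, -0.0]
ft_force: [0.2, 0.4, -2.7]
width: 55.3
grasp_force: 30.0
```

```bash
cat > chk.py <<'E'
from h import *
import sys
o=sensors.get_obs(); print(np.round(o['ee_pos'],1),np.round(np.degrees(o['qpos']),1),np.round(o['ft_force'],1),o['width'])
M=R.from_rotvec(o['orientation']).as_matrix(); print('psi',np.degrees(np.arctan2(M[1,1],M[0,1])),'tilt',M[:,2].round(3))
E
python3 chk.py; sed -i 's/<60$/<60/; s/abs(z-105)<5/abs(z-ZL)<5/; s/^import sys/import sys; ZL=float(sys.argv[2])/' jar.py; python3 jar.py pics/w2.png 117
```

```text
[493.1 245.7  52.6] [ 25.2  32.6 108.1  -0.   39.3 110.4] [ 0.2  0.4 -2.7] 55.309974299554874
psi -85.13212136694743 tilt [-0. -0. -1.]
cam [568. 253. 215.] tcp [493.1 245.7  52.6]
lid ((504.91326904296875, 247.92361450195312), 37.81934356689453) 115.8168209936762
stripe [510.46447828 239.12623809 116.47260931] (array([499.7, 249.4]), array([69.3, 46.7]), 69.7, 1265) dir -57.74777288432286
block (array([592. , 193.3]), array([79.2, 59.3]), 61.4, 24255)
base (array([535.6, 223.9]), array([109.7, 199.3]), 61.3, 20387)
pad ((496.23992919921875, 245.6007537841797), 40.97884750366211) 325
```

```bash
cat > lid.py <<'E'
from h import *
import sys
ZL=float(sys.argv[1]); im=get('wrist'); W=cloud(im); hsv=cv2.cvtColor(im['color'],cv2.COLOR_BGR2HSV); H,S,V=[hsv[...,i].astype(int) for i in range(3)]
z=W[...,2]; n=np.hypot(W[...,0]-496,W[...,1]-246)<34; cv2.imwrite(sys.argv[2],im['color'])
l=(n&(abs(z-ZL)<3)).astype(np.uint8)
k,lab,st,_=cv2.connectedComponentsWithStats(cv2.morphologyEx(l,cv2.MORPH_OPEN,np.ones((3,3)))); i=1+st[1:,4].argmax(); L=lab==i
c=cv2.minEnclosingCircle(W[L][:,:2].astype(np.float32)); print('lid',c,st[i],np.median(z[L]))
o=(L&(H>4)&(H<22)&(S>150)).astype(np.uint8); k,lab,st,_=cv2.connectedComponentsWithStats(o); i=1+st[1:,4].argmax()
p=W[lab==i][:,:2].astype(np.float32); print('stripe',st[i],cv2.minAreaRect(p),'dir',np.degrees(np.arctan2(*(p.mean(0)-c[0])[::-1])))
E
python3 lid.py 116.5 pics/w3.png
```

```text
lid ((502.78521728515625, 247.6378173828125), 24.67407989501953) [ 218  258  130   49 4771] 115.89600335937234
stripe [ 279  265   55   42 1221] ((509.50592041015625, 239.69149780273438), (11.6541109085083, 20.63414764404297), 58.04465103149414) dir -44.58391258477399
```

View pics/w2.png

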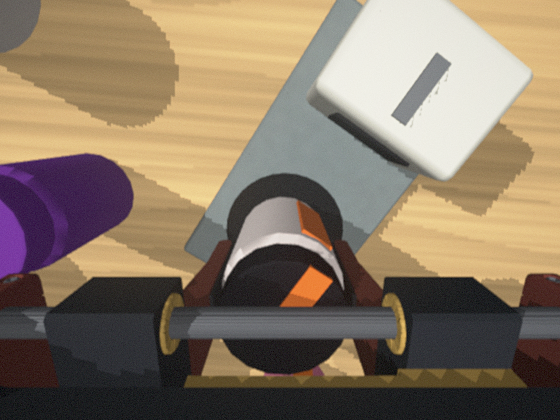

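The wrist view shows the jar held, with its side mark at (313,222) and lid stripe at (308,290) both pointing towards the window at (370,135). I lower it, release, rise and measure.

Request:
{"fn": "servo_tool", "kwargs": {"steps": [[[0, 0, -0.003], [0, 0, 0], -1], [[0, 0, -0.003], [0, 0, 0], -1], [[0, 0, -0.003], [0, 0, 0], -1], [[0, 0, -0.003], [0, 0, 0], -1], [[0, 0, 0], [0, 0, 0], -1], [[0, 0, 0], [0, 0, 0], -1], [[0, 0, 0], [0, 0, 0], -1], [[0, 0, 0], [0, 0, 0], -1]]}}

```text
t: 6.92
ee_pos: [493.4, 245.7, 41.6]
orientation: [-3.139, -0.133, -0.001]
ft_force: [-2.8, -2.0, 11.8]
width: 55.6
grasp_force: 30.0
```

Request:
{"fn": "servo_tool", "kwargs": {"steps": [[[0, 0, 0], [0, 0, 0], 0.4], [[0, 0, 0], [0, 0, 0], 0.6], [[0, 0, 0], [0, 0, 0], 0.8], [[0, 0, 0], [0, 0, 0], 1], [[0, 0, 0], [0, 0, 0], 1], [[0, 0, 0], [0, 0, 0], 1], [[0, 0, 0.005], [0, 0, 0], 1], [[0, 0, 0.02], [0, 0, 0], 1]]}}

```text
t: 7.58
ee_pos: [491.3, 244.8, 63.8]
orientation: [3.137, 0.133, -0.007]
ft_force: [-0.5, 0.0, -0.8]
width: 87.8
grasp_force: 0.0
```

Request:
{"fn": "servo_tool", "kwargs": {"steps": [[[0, 0, 0.03], [0, 0, 0], 1], [[0, 0, 0.03], [0, 0, 0], 1], [[-0.01, 0, 0.03], [0, 0, 0], 1], [[-0.015, 0, 0.03], [0, 0, 0], 1], [[-0.015, 0, 0.03], [0, 0, 0], 1], [[-0.01, 0, 0.02], [0, 0, 0], 1], [[0, 0, 0], [0, 0, 0], 1], [[0, 0, 0], [0, 0, 0], 1]]}}

```text
t: 8.25
ee_pos: [443.5, 246.1, 237.0]
orientation: [-3.137, -0.134, -0.005]
ft_force: [0.2, -0.5, -1.1]
width: 87.7
grasp_force: 0.0
```

```bash
python3 lid.py 105 pics/w4.png; python3 jar.py pics/w5.png 105
```

```text
lid ((495.7187805175781, 246.9931182861328), 25.774986267089844) [ 261  125   53   53 2224] 105.24486917304219
stripe [285 127  22  26 281] ((507.9053649902344, 240.36073303222656), (11.118659019470215, 22.628353118896484), 60.85688018798828) dir -28.10661269887548
cam [518. 253. 398.] tcp [443.2 245.7 235.8]
lid ((495.51165771484375, 246.8511199951172), 25.88043212890625) 105.25291838263138
stripe [507.86730138 240.37696327 105.90349498] (array([507.8, 240.3]), array([11.1, 22.6]), 60.9, 281) dir -27.65380882046521
block (array([591.5, 193. ]), array([79.6, 60. ]), 61.1, 5278)
base (array([534.5, 224.1]), array([110.2, 199.4]), 61.3, 8065)
pad ((491.69122314453125, 242.94859313964844), 36.89243698120117) 21
```

The jar stands at (495.6, 246.9), with the pad centre at about (495.4, 246). Its mark points at -28.5°, against -28.8° for the reader, so it's good. On to the mixer box.

Request:
{"fn": "servo_tool", "kwargs": {"steps": [[[0, -0.015, 0.01], [0, 0, -1], 1], [[0, -0.03, 0.01], [0, 0, -2], 1], [[0, -0.034, 0.01], [0, 0, -2], 1], [[0, -0.034, 0.01], [0, 0, -2], 1], [[0, -0.034, 0.01], [0, 0, -2], 1], [[0, -0.034, 0.01], [0, 0, -2], 1], [[0, -0.034, 0], [0, 0, -2], 1], [[0, -0.034, 0], [0, 0, -2], 1]]}}

```text
t: 9.02
ee_pos: [443.0, -5.1, 294.8]
orientation: [3.129, -0.281, -0.002]
ft_force: [0.3, -0.9, -0.0]
width: 87.8
grasp_force: 0.0
```

Request:
{"fn": "servo_tool", "kwargs": {"steps": [[[0, -0.034, 0], [0, 0, -2], 1], [[0, -0.034, 0], [0, 0, -2], 1], [[0, -0.034, 0], [0, 0, -2], 1], [[0, -0.034, 0], [0, 0, -1], 1], [[0, -0.034, 0], [0, 0, 0], 1], [[0, -0.034, 0], [0, 0, 0], 1], [[0, -0.02, 0], [0, 0, 0], 1], [[0, 0, 0], [0, 0, 0], 1]]}}

```text
t: 9.68
ee_pos: [442.8, -230.8, 293.8]
orientation: [-3.106, 0.474, 0.004]
ft_force: [0.3, -0.2, 0.1]
width: 87.5
grasp_force: 0.0
```

```bash
cat > box.py <<'E'
from h import *
import sys
im=get('wrist'); W=cloud(im); hsv=cv2.cvtColor(im['color'],cv2.COLOR_BGR2HSV); H,S,V=[hsv[...,i].astype(int) for i in range(3)]
z=W[...,2]; cv2.imwrite(sys.argv[1],im['color']); n=np.hypot(W[...,0]-555,W[...,1]+246)<170
def rect(m,nm):
    if m.sum()<10: print(nm,'none'); return
    p=W[m][:,:2].astype(np.float32); r=cv2.minAreaRect(p); print(nm,np.round(r[0],1),np.round(r[1],1),round(r[2],1),len(p),'z',np.percentile(z[m],[5,50,95]).round(1))
rect(n&(abs(z-60)<3)&(H>55)&(H<100)&(S>60),'green')
rect(n&((H<8)|(H>172))&(S>140)&(z>150),'red')
Y=n&(H>20)&(H<35)&(S>140)&(z>80); rect(Y,'yellow')
B=np.array([533.5,-239.5]); a=np.radians(-16.8); ex=np.array([np.cos(a),np.sin(a)]); ey=np.array([-ex[1],ex[0]])
q=W[Y][:,:2]-B; q=np.c_[q@ex,q@ey,W[Y][:,2]]
f=q[q[:,0]<25]; print('peg in nominal box axes: y mid',(f[:,1].max()+f[:,1].min())/2,f[:,1].min(),f[:,1].max(),'x',f[:,0].min(),'ztop',np.percentile(f[:,2],95), 'all',q.min(0),q.max(0))
E
python3 box.py pics/b1.png; python3 chk.py
```

```text
green [ 534.5 -240.5] [176.3 195.6] 73.3 18633 z [58.7 60.2 61.5]
red [ 518.4 -252.6] [159.5 176.9] 72.9 2140 z [188.5 193.5 381.8]
yellow [ 505.4 -255.4] [112.9 154.6] 76.5 3003 z [114.5 120.1 402.5]
peg in nominal box axes: y mid -26.670996500763287 -82.78901275902524 29.447019757498662 x -97.51978791292522 ztop 402.7104948659305 all [-97.51978791 -82.78901276  81.99426287] [ 54.18594128  36.91898972 414.23854565]
[ 442.6 -228.9  293.8] [-28.7   8.8 104.9  -0.   66.5  78.6] [-0.2 -0.  -0.3] 88.03333358584922
psi -107.35360722967351 tilt [-0.003  0.002 -1.   ]
```

View pics/b1.png

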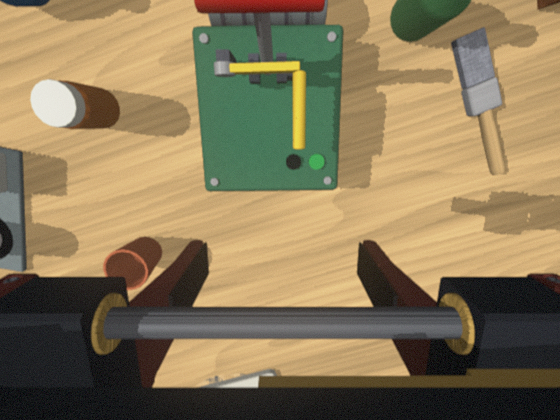

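The wrist view shows the box with the peg from (299,72) to (298,148), the catch arm from (222,67) to (299,68), and the red bar at (262,4). The box is at (534.5, -240.5) with yaw -16.7°. The peg numbers were polluted by gripper pixels, so I measure again with a height cap.

```bash
sed -i 's/(z>80)/(z>80)\&(z<240)/; s/(z>150)/(z>150)\&(z<240)/; s/533.5,-239.5/534.5,-240.5/; s/-16.8/-16.8/' box.py; python3 box.py pics/b2.png
```

```text
green [ 534.3 -240.6] [176.1 196.1] 73.2 18691 z [58.7 60.1 61.5]
red [ 604.2 -261.5] [98.   5.7] 72.9 1364 z [188.  191.9 194.6]
yellow [ 546.7 -264.1] [115.2  59.3] 22.9 1642 z [113.7 118.1 120.5]
peg in nominal box axes: y mid -34.64979592641603 -40.991563769149366 -28.308028083682707 x -39.38679195311333 ztop 120.32789937996088 all [-39.38679195 -41.10217913  82.26836005] [ 51.81080814  38.19489431 122.28665544]
```

Request:
{"fn": "servo_tool", "kwargs": {"steps": [[[0.024, -0.014, -0.01], [0, 0, 0.5], 1], [[0.024, -0.014, -0.01], [0, 0, 0], 0.5], [[0.024, -0.014, -0.01], [0, 0, 0], 0.2], [[0, 0, -0.03], [0, 0, 0], 0], [[0, 0, -0.04], [0, 0, 0], 0], [[0, 0, -0.04], [0, 0, 0], 0], [[0, 0, -0.035], [0, 0, 0], 0], [[0, 0, -0.025], [0, 0, 0], 0]]}}

```text
t: 10.45
ee_pos: [513.5, -266.6, 91.8]
orientation: [-3.107, 0.452, 0.007]
ft_force: [-0.1, 0.1, -0.3]
width: 45.3
grasp_force: 0.0
```

Request:
{"fn": "servo_tool", "kwargs": {"steps": [[[0, 0, 0], [0, 0, 0], 0], [[0, 0, 0], [0, 0, 0], 0], [[0, 0, 0], [0, 0, 0], -0.5], [[0, 0, 0], [0, 0, 0], -1], [[0, 0, 0], [0, 0, 0], -1], [[0, 0, 0], [0, 0, 0], -1], [[0, 0, 0], [0, 0, 0], -1], [[0, 0, 0], [0, 0, 0], -1]]}}

```text
t: 11.12
ee_pos: [515.1, -271.9, 97.0]
orientation: [3.104, -0.453, 0.003]
ft_force: [-4.4, -12.1, 1.4]
width: 13.1
grasp_force: 30.0
```

```bash
python3 chk.py
python3 - <<'E'
from h import *
o=sensors.get_obs(); p=np.array(o['ee_pos'])+[0,0,19]; a=np.radians(-16.7); d=p[:2]-[534.4,-240.5]
print('grasp pt in box', d@[np.cos(a),np.sin(a)], d@[-np.sin(a),np.cos(a)],p[2])
y,z=45-80*np.cos(np.r_[.1:2.11:12j]),105+80*np.sin(np.r_[.1:2.11:12j])
print(np.c_[np.diff(y)*-np.sin(a),np.diff(y)*np.cos(a),np.diff(z)].round(1))
E
```

```text
[ 515.1 -271.9   97. ] [-28.9  30.4 103.4  -0.3  46.   77.9] [ -4.4 -12.1   1.4] 13.144737215391167
psi -106.59007962037637 tilt [ 0.001 -0.005 -1.   ]
grasp pt in box -9.414900912791854 -35.65428128779918 115.99209031352869
[[ 0.8  2.7 14.3]
 [ 1.5  5.1 13.6]
 [ 2.2  7.4 12.4]
 [ 2.8  9.4 10.8]
 [ 3.3 11.1  8.8]
 [ 3.7 12.5  6.6]
 [ 4.  13.4  4.1]
 [ 4.2 13.9  1.5]
 [ 4.2 13.9 -1.2]
 [ 4.  13.5 -3.8]
 [ 3.8 12.6 -6.3]]
```

Request:
{"fn": "servo_tool", "kwargs": {"steps": [[[0.0004, 0.0013, 0.007], [0, 0, 0], -1], [[0.0004, 0.0014, 0.0073], [0, 0, 0], -1], [[0.0007, 0.0025, 0.0068], [0, 0, 0], -1], [[0.0008, 0.0026, 0.0068], [0, 0, 0], -1], [[0.0011, 0.0037, 0.0062], [0, 0, 0], -1], [[0.0011, 0.0037, 0.0062], [0, 0, 0], -1], [[0.0014, 0.0047, 0.0054], [0, 0, 0], -1], [[0.0014, 0.0047, 0.0054], [0, 0, 0], -1]]}}

```text
t: 11.78
ee_pos: [521.8, -250.1, 150.0]
orientation: [3.1, -0.452, 0.003]
ft_force: [-14.0, -21.2, 16.7]
width: 13.0
grasp_force: 30.0
```

Request:
{"fn": "servo_tool", "kwargs": {"steps": [[[0.0016, 0.0055, 0.0044], [0, 0, 0], -1], [[0.0017, 0.0056, 0.0044], [0, 0, 0], -1], [[0.0018, 0.0062, 0.0033], [0, 0, 0], -1], [[0.0019, 0.0063, 0.0033], [0, 0, 0], -1], [[0.002, 0.0067, 0.0021], [0, 0, 0], -1], [[0.002, 0.0067, 0.002], [0, 0, 0], -1], [[0.0021, 0.0069, 0.0008], [0, 0, 0], -1], [[0.0021, 0.007, 0.0007], [0, 0, 0], -1]]}}

```text
t: 12.45
ee_pos: [538.7, -195.2, 170.3]
orientation: [3.106, -0.455, 0.007]
ft_force: [-0.8, -3.5, 4.2]
width: 12.8
grasp_force: 30.0
```

Request:
{"fn": "servo_tool", "kwargs": {"steps": [[[0.0021, 0.0069, -0.0006], [0, 0, 0], -1], [[0.0021, 0.007, -0.0006], [0, 0, 0], -1], [[0.002, 0.0067, -0.0019], [0, 0, 0], -1], [[0.002, 0.0068, -0.0019], [0, 0, 0], -1], [[0.0019, 0.0063, -0.0031], [0, 0, 0], -1], [[0.0019, 0.0063, -0.0032], [0, 0, 0], -1], [[0, 0, 0], [0, 0, 0], -1], [[0, 0, 0], [0, 0, 0], -1]]}}

```text
t: 13.12
ee_pos: [548.9, -162.4, 160.1]
orientation: [3.095, -0.448, 0.003]
ft_force: [-20.6, -42.6, 29.7]
width: 13.0
grasp_force: 30.0
```

The peg is at box y≈79, z≈179, which matches the 2.0 rad stop. I release, rise and check it.

Request:
{"fn": "servo_tool", "kwargs": {"steps": [[[-0.001, -0.004, 0.002], [0, 0, 0], -1], [[0, 0, 0], [0, 0, 0], -0.5], [[0, 0, 0], [0, 0, 0], 0], [[0, 0, 0], [0, 0, 0], 0], [[0, 0, 0], [0, 0, 0], 0], [[0, 0, 0.015], [0, 0, 0], 0], [[0, 0, 0.025], [0, 0, 0], 0], [[0, 0, 0.03], [0, 0, 0], 0]]}}

```text
t: 13.78
ee_pos: [547.0, -156.3, 226.9]
orientation: [-3.107, 0.454, 0.009]
ft_force: [0.2, -0.8, -0.1]
width: 43.8
grasp_force: 0.0
```

Request:
{"fn": "servo_tool", "kwargs": {"steps": [[[-0.02, -0.01, 0.03], [0, 0, 0], 0.5], [[-0.025, -0.015, 0.03], [0, 0, 0], 1], [[-0.025, -0.015, 0.02], [0, 0, 0], 1], [[-0.025, -0.015, 0], [0, 0, 0], 1], [[-0.025, -0.01, 0], [0, 0, 0], 1], [[0, 0, 0], [0, 0, 0], 1], [[0, 0, 0], [0, 0, 0], 1], [[0, 0, 0], [0, 0, 0], 1]]}}

```text
t: 14.45
ee_pos: [429.2, -222.1, 308.1]
orientation: [-3.108, 0.455, 0.0]
ft_force: [0.6, -0.2, 0.8]
width: 87.6
grasp_force: 0.0
```

```bash
python3 box.py pics/b3.png; python3 chk.py
```

```text
green [ 534.2 -240.4] [176.1 194.5] 73.3 18877 z [58.7 60.1 61.5]
red none
yellow [ 556.4 -180.9] [44.5 87.7] 73.8 2177 z [132.2 182.3 185.2]
peg in nominal box axes: y mid 78.34325452406085 71.15039552657285 85.53611352154884 x -40.270854386983025 ztop 185.42850560028333 all [-40.27085439  41.53705012 116.54091714] [ 47.42397743  86.10271447 186.69849224]
[ 429.5 -222.1  308. ] [-28.8   6.5 105.6   0.   67.9  77.8] [0.1 0.4 0.4] 87.67576381841396
psi -106.60612841351788 tilt [-0.     0.001 -1.   ]
```

View pics/b3.png

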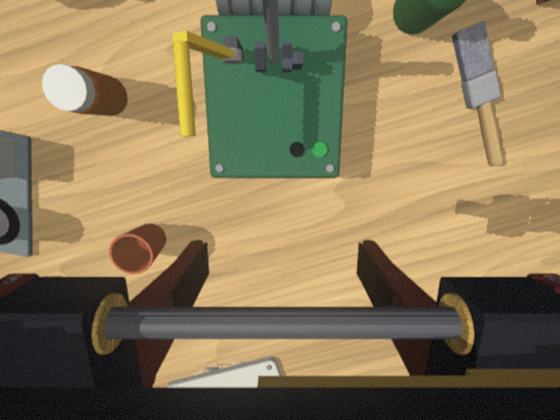

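The catch is fully flipped: the peg is at (187,85) in the image, box y = 78.3 mm, top 185 mm. Next I line up over the bar, 27 mm to box -y of the rod, with the fingers along box x.

Request:
{"fn": "servo_tool", "kwargs": {"steps": [[[0.0124, -0.0048, -0.005], [0, 0, 6.5], 1], [[0.0124, -0.0048, -0.005], [0, 0, 6.5], 1], [[0.0124, -0.0048, -0.005], [0, 0, 6.5], 1], [[0.0124, -0.0048, -0.005], [0, 0, 6.5], 1], [[0.0124, -0.0048, -0.005], [0, 0, 6.5], 1], [[0.0124, -0.0048, -0.005], [0, 0, 6.5], 1], [[0.0124, -0.0048, -0.005], [0, 0, 6.5], 1], [[0.0124, -0.0048, -0.005], [0, 0, 6.5], 1]]}}

```text
t: 15.17
ee_pos: [529.6, -260.3, 267.2]
orientation: [-2.989, -0.964, 0.001]
ft_force: [0.4, 0.3, -0.4]
width: 87.9
grasp_force: 0.0
```

Request:
{"fn": "servo_tool", "kwargs": {"steps": [[[0.0124, -0.0048, 0], [0, 0, 6.3], 0.5], [[0.0124, -0.0048, 0], [0, 0, 6.3], 0.2], [[0.0124, -0.0048, 0], [0, 0, 6.3], 0.2], [[0.0124, -0.0048, 0], [0, 0, 6.3], 0.2], [[0.0124, -0.0048, 0], [0, 0, 6.3], 0.2], [[0.0124, -0.0048, 0], [0, 0, 6.4], 0.2], [[0, 0, 0], [0, 0, 0], 0.2], [[0, 0, 0], [0, 0, 0], 0.2]]}}

```text
t: 15.83
ee_pos: [603.0, -289.0, 267.1]
orientation: [-2.522, -1.871, 0.001]
ft_force: [-0.3, -0.6, -0.6]
width: 52.9
grasp_force: 0.0
```

```bash
python3 box.py pics/b4.png; python3 chk.py
```

```text
green [ 535.3 -240.3] [174.4 196.3] 73.4 16894 z [58.9 60.3 61.6]
red [ 610.6 -263.2] [98.2 17.1] 73.4 2492 z [190.1 194.  195.8]
yellow [ 556.8 -180.9] [43.9 87.8] 73.6 2533 z [142.6 183.1 185.4]
peg in nominal box axes: y mid 78.05752878448295 71.78238101473609 84.33267655422982 x -39.924376978479096 ztop 185.53802836037457 all [-39.92437698  41.8953007  117.72814061] [ 47.9016235   85.7649093  187.15718281]
[ 602.4 -288.9  267.3] [-26.6  25.5  85.2   0.   69.4  -9.8] [-0.8 -0.   0.1] 52.75442209874054
psi -16.884819487083387 tilt [-0.002  0.001 -1.   ]
```

The bar is at (610.6, -263.2) with its top at 195 mm, as expected. Descend and grip.

Request:
{"fn": "servo_tool", "kwargs": {"steps": [[[0, 0, -0.02], [0, 0, 0], 0.2], [[0, 0, -0.03], [0, 0, 0], 0.2], [[0, 0, -0.025], [0, 0, 0], 0.2], [[0, 0, -0.015], [0, 0, 0], 0.2], [[0, 0, -0.01], [0, 0, 0], 0.2], [[0, 0, 0], [0, 0, 0], 0.2], [[0, 0, 0], [0, 0, 0], 0.2], [[0, 0, 0], [0, 0, 0], -0.2]]}}

```text
t: 16.55
ee_pos: [603.0, -290.2, 169.7]
orientation: [2.521, 1.872, 0.001]
ft_force: [1.0, -0.4, -0.0]
width: 49.0
grasp_force: 0.0
```

Request:
{"fn": "servo_tool", "kwargs": {"steps": [[[0, 0, 0], [0, 0, 0], -0.6], [[0, 0, 0], [0, 0, 0], -1], [[0, 0, 0], [0, 0, 0], -1], [[0, 0, 0], [0, 0, 0], -1], [[0, 0, 0], [0, 0, 0], -1], [[0, 0, 0], [0, 0, 0], -1], [[0, 0, 0], [0, 0, 0], -1], [[0, 0, 0], [0, 0, 0], -1]]}}

```text
t: 17.22
ee_pos: [602.4, -290.0, 168.7]
orientation: [2.521, 1.874, 0.0]
ft_force: [-1.8, 1.7, 3.7]
width: 17.4
grasp_force: 30.0
```

```bash
python3 chk.py
python3 - <<'E'
import numpy as np
th=np.linspace(-.25,.57,17); a=np.radians(-16.7)
x=-120*np.sin(th); z=120*np.cos(th)
print(np.c_[np.diff(x)*np.cos(a),np.diff(x)*np.sin(a),np.diff(z)].round(2))
E
```

```text
[ 602.4 -290.   168.7] [-26.7  31.2  89.7  -0.   59.1 -10. ] [-1.8  1.7  3.7] 17.386768498145123
psi -16.7516254341851 tilt [ 0. -0. -1.]
[[-5.74  1.72  1.37]
 [-5.8   1.74  1.06]
 [-5.85  1.75  0.75]
 [-5.88  1.76  0.43]
 [-5.89  1.77  0.12]
 [-5.89  1.77 -0.2 ]
 [-5.87  1.76 -0.51]
 [-5.84  1.75 -0.82]
 [-5.79  1.74 -1.13]
 [-5.73  1.72 -1.44]
 [-5.65  1.69 -1.75]
 [-5.55  1.67 -2.05]
 [-5.45  1.63 -2.34]
 [-5.32  1.6  -2.63]
 [-5.19  1.56 -2.91]
 [-5.04  1.51 -3.18]]
```

Request:
{"fn": "servo_tool", "kwargs": {"steps": [[[-0.0057, 0.0017, 0.0014], [0, 0, 0], -1], [[-0.0058, 0.0017, 0.0011], [0, 0, 0], -1], [[-0.0058, 0.0018, 0.0007], [0, 0, 0], -1], [[-0.0059, 0.0018, 0.0004], [0, 0, 0], -1], [[-0.0059, 0.0018, 0.0001], [0, 0, 0], -1], [[-0.0059, 0.0018, -0.0002], [0, 0, 0], -1], [[-0.0059, 0.0018, -0.0005], [0, 0, 0], -1], [[-0.0058, 0.0018, -0.0008], [0, 0, 0], -1]]}}

```text
t: 17.88
ee_pos: [560.1, -277.3, 173.7]
orientation: [2.513, 1.868, 0.01]
ft_force: [9.2, -0.4, 8.2]
width: 17.2
grasp_force: 30.0
```

Request:
{"fn": "servo_tool", "kwargs": {"steps": [[[-0.0058, 0.0017, -0.0011], [0, 0, 0], -1], [[-0.0057, 0.0017, -0.0014], [0, 0, 0], -1], [[-0.0057, 0.0017, -0.0018], [0, 0, 0], -1], [[-0.0056, 0.0017, -0.0021], [0, 0, 0], -1], [[-0.0055, 0.0016, -0.0023], [0, 0, 0], -1], [[-0.0053, 0.0016, -0.0026], [0, 0, 0], -1], [[-0.0052, 0.0016, -0.0029], [0, 0, 0], -1], [[-0.005, 0.0015, -0.0032], [0, 0, 0], -1]]}}

```text
t: 18.55
ee_pos: [516.6, -264.2, 156.0]
orientation: [2.513, 1.867, 0.01]
ft_force: [11.3, -0.4, 6.1]
width: 17.3
grasp_force: 30.0
```

Request:
{"fn": "servo_tool", "kwargs": {"steps": [[[0, 0, 0], [0, 0, 0], -1], [[0, 0, 0], [0, 0, 0], -1], [[0, 0, 0], [0, 0, 0], -1], [[0, 0, 0], [0, 0, 0], -1], [[0, 0, 0], [0, 0, 0], -1], [[0, 0, 0], [0, 0, 0], -1], [[0, 0, 0], [0, 0, 0], -1], [[0, 0, 0], [0, 0, 0], -1]]}}

```text
t: 19.22
ee_pos: [515.9, -264.0, 155.5]
orientation: [2.515, 1.869, 0.008]
ft_force: [8.4, -0.2, 6.7]
width: 17.3
grasp_force: 30.0
```

```bash
python3 chk.py
cat > lev.py <<'E'
from h import *
o=sensors.get_obs(); p=np.array(o['ee_pos'])+[0,0,19]; a=np.radians(-16.7); d=p[:2]-[534.4,-240.5]
x=d@[np.cos(a),np.sin(a)]; print('grasp box',x,d@[-np.sin(a),np.cos(a)],p[2],'lever',np.arctan2(50-x,p[2]-70)+.25,'rad',np.hypot(50-x,p[2]-70))
E
python3 lev.py; python3 box.py pics/b5.png
```

```text
[ 515.9 -264.   155.5] [-2.830e+01  2.510e+01  1.024e+02  1.000e-01  5.190e+01 -1.160e+01] [ 8.4 -0.2  6.7] 17.347927646987586
psi -16.764568794949515 tilt [ 0.009 -0.004 -1.   ]
grasp box -10.948723979448339 -27.85811768331886 174.5454913422728 lever 0.777816445216602 rad 121.01448968912864
green [ 534.7 -240. ] [176.5 196.6] 73.2 30927 z [58.8 60.1 61.3]
red [ 523.8 -234.5] [ 94.3 154.5] 80.0 6693 z [177.2 181.5 183.7]
yellow [ 556.8 -181.1] [44.2 88.2] 73.9 9628 z [137.8 182.9 185.2]
peg in nominal box axes: y mid 78.18506721246989 71.02243571734348 85.3476987075963 x -40.12975677033492 ztop 185.36893624787504 all [-40.12975677  41.63097407 111.82493568] [ 48.05652951  85.88127395 186.78845499]
```

The lever is at about 0.78 rad with only the spring load felt, so I keep pulling until the force shows the stop.

Request:
{"fn": "servo_tool", "kwargs": {"steps": [[[-0.0016, 0.0005, -0.001], [0, 0, 0], -1], [[-0.0016, 0.0005, -0.001], [0, 0, 0], -1], [[-0.0016, 0.0005, -0.001], [0, 0, 0], -1], [[0, 0, 0], [0, 0, 0], -1], [[0, 0, 0], [0, 0, 0], -1], [[0, 0, 0], [0, 0, 0], -1], [[0, 0, 0], [0, 0, 0], -1], [[0, 0, 0], [0, 0, 0], -1]]}}

```text
t: 19.93
ee_pos: [513.6, -263.4, 153.9]
orientation: [2.511, 1.866, 0.013]
ft_force: [12.8, -0.7, 9.7]
width: 17.4
grasp_force: 30.0
```

```bash
python3 lev.py; python3 chk.py
```

```text
grasp box -13.339146256464314 -27.88166553729685 172.90630761904106 lever 0.8017408815777677 rad 120.8368966677086
[ 513.6 -263.4  153.9] [-2.84e+01  2.50e+01  1.03e+02  1.00e-01  5.11e+01 -1.17e+01] [12.8 -0.7  9.7] 17.399438161786378
psi -16.77234882724541 tilt [ 0.015 -0.006 -1.   ]
```

Request:
{"fn": "servo_tool", "kwargs": {"steps": [[[-0.0016, 0.0005, -0.001], [0, 0, 0], -1], [[-0.0016, 0.0005, -0.001], [0, 0, 0], -1], [[0, 0, 0], [0, 0, 0], -1], [[0, 0, 0], [0, 0, 0], -1], [[0, 0, 0], [0, 0, 0], -1], [[0, 0, 0], [0, 0, 0], -1], [[0, 0, 0], [0, 0, 0], -1], [[0, 0, 0], [0, 0, 0], -1]]}}

```text
t: 20.6
ee_pos: [513.4, -263.4, 153.7]
orientation: [2.506, 1.862, 0.019]
ft_force: [19.1, 0.1, 14.8]
width: 17.4
grasp_force: 30.0
```

```bash
python3 lev.py; python3 chk.py
python3 - <<'E'
from h import *
im=get('top'); cv2.imwrite('pics/end.png',im['color'])
W=cloud(im); z=W[...,2]; n=np.hypot(W[...,0]-496,W[...,1]-246)<45; l=n&(abs(z-105)<6); print('lid',W[l].mean(0) if l.any() else 0,l.sum())
E
```

```text
grasp box -13.518894625431075 -27.970596863910668 172.71441251598782 lever 0.8038412900934724 rad 120.76796145063115
[ 513.4 -263.4  153.7] [-28.4  24.8 103.3   0.2  50.6 -11.8] [19.1  0.1 14.8] 17.41675421039148
psi -16.783971633966335 tilt [ 0.021 -0.008 -1.   ]
lid [494.21499814 244.98670543 105.18630021] 218
```

View pics/end.png

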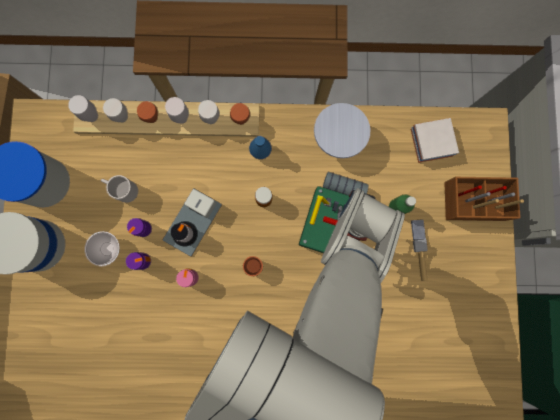

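The lever is firmly on its stop: another 3.8 mm of pull moved it only 0.2 mm, at about 24 N. The final top view shows the jar at (185,233) with its stripe towards the block, the catch flipped at (317,208), and everything else in place.

```bash
python3 -c "
from workcell import close_job
print(close_job())"
```

```text
the job is handed in; nothing more can be done
None
```

The job is handed in at about 21 s: the jar stands within 1 mm of the pad centre with its mark facing the window to within about 1°, the catch was flipped to its stop before the lever was pulled, and the gripper is holding the lever at its stop.

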